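# Hold down the recessed reset button behind the shutter

## Robot

A 6-joint arm with a two-finger parallel gripper is mounted at the origin on a cart in front of the work surface, level with it; the furniture and walls round the work are solid. World frame = base frame: x ahead of the robot, y to its left, z up, the work surface at z = 0. Lengths are in m, angles in rad, forces in N, time in s.
With the tool pointing down it reaches from about 0.3 to 0.775 m from the base axis. Payload 14.6 kg.
Tool frame: the origin (TCP) lies between the finger pads, 19 mm behind the fingertips; this is the grasp point; z points along the fingers, y is the line along which they close (so a half turn about z gives the same grasp; the last joint's range is limited). The gripper opens to 94 mm and grips with 3 to 60 N. Pads are 16 mm wide; open, the fingers measure 119 mm over their backs; the gripper's body (75 mm by 177 mm) begins 78 mm behind the grasp point.
Start: joints at [-1.306, 0.3, 1.521, -0, 1.321, -0.067], TCP at [0.179, -0.52, 0.224] pointing down, gripper open.
Joint ranges: [-3.03, 3.03], [-0.79, 2.21], [0.23, 2.52], [-1.04, 4.18], [0, 3.07], [-2.55, 2.55]. Speed limits (rad/s): [2.22, 2.22, 2.57, 3.14, 3.14, 3.14].

## Interface

Orientations are given as [roll, pitch, yaw] about the fixed x, y, z axes, in that order (R = Rz(yaw) Ry(pitch) Rx(roll)).
In Python, from station import ctrl gives the robot as it stands. The module is installed in compiled form; this text tells all that it offers.
- The arm moves only by the shell command python3 -m jog 'ROWS' [OPENING] [FORCE]. ROWS is JSON, a list of rows, each a list of 6 numbers: the shift along the tool's x, y, z in cm, then the turn, a rotation vector about the tool's x, y, z in rad. In form: [[tx, ty, tz, ax, ay, az], ...]. A call has 1 to 8 rows; each row is the pose to reach, as a shift and turn from the pose commanded when the call began, along the tool's axes at that moment; what a row does not reach only later rows make up. A row lasts 1/10 s, in which the tool goes at most 50 mm and 8.59 degrees, less where a joint would pass 70% of its speed; a pose out of reach is approached as far as the arm can. A call with a gripper value outside its range is refused whole. OPENING is the opening in per cent of the stroke, from 0 (shut) to 100 (fully open), set as the call begins (- or left out, the last holds). The fingers move at their own pace and stop on an object; FORCE is the grip in N (left out, the last holds). Time passes only in rows, so rows that repeat a pose let the fingers close. It gives the time, the measured TCP pose, the force, the opening and the grip force at its end, in the units of the state.
- ctrl.get_obs(): the state, without advancing time (a new reading comes with each control period).
- ctrl.camera(name): name is "scene" or "top"; returns a dict with "img" (480x640x3 uint8, blue, green, red), "intrinsics" (3x3 intrinsics, pixels), "R" (3x3) and "t" (3): a world point X has camera coordinates R X + t. Camera axes: x right, y down, z forward; pixel columns grow to the right and rows downward; lengths in m; the calibration is good to about 2 mm. A picture is of the moment at which its call begins. There is no depth.
- ctrl.hand_in(): hands the job in; it is judged then, once.
The state is a dict: "time_s": time; "qpos": joint angles; "joint_vel": joint speeds; "tau": joint torques, N m; "ee_pos": TCP position; "eef_rot": TCP orientation; "force": force on the tool from outside, world axes, zero at the start; "moment": the same for the moment, N m; "grip_width": finger opening in m; "grip_force": force on a finger pad.
Only numpy, scipy, OpenCV 4.12 (cv2) and the standard library are available. Lean on these libraries where they do the work, as an engineer would, in place of code of your own. Each camera call takes 0.05 s, during which the arm holds its last target. There are 200 camera calls.

## Task

The probe switch unit has to be reset: turn the clamp knob on its bridge counter-clockwise to its stop to free the shutter, then slide the shutter fully open towards the knob so that the round aperture is clear. Then take the stylus out of its stand, reach its thin tip down through the aperture and press the recessed button all the way down. Finish while still gripping the stylus by its handle and holding the button down; do not move the V block, tape roll or tin.

Things in the scene. Friction and masses are not known exactly. Their poses are not given: they have to be found in the camera images.
- unit: probe switch unit: grey flat housing 110 x 240 x 50 mm (x, y, z), fixed to the bench. Origin: centre of its underside, z up. On top, from -y to +y: aperture under the steel shutter plate with its fin, then an aluminium bridge (84 x 26 mm, top 72 mm up, at y = +55 mm) with the clamp knob. Two rails (7 mm high) along y guide the plate.
- knob (a joint): clamp knob angle in rad: 0 clamped, grows counter-clockwise seen from above to the stop at 1.5 (free). It may start up to 0.25. It lifts a lock pin out of the shutter plate; below about 1.2 the shutter is locked. Friction 0.05 N m; it stays where it is left.
- knob_top (a point): centre of the top face of the knob's grip bar, on its turning axis, 106 mm above the bench. Black bar 40 long, 12 thick, 28 mm tall (lower edge 78 mm above the bench, on a round hub 28 mm across). The bar lies along the unit's y axis at joint value 0 and turns with it; this point's y axis lies along the bar.
- shutter (a joint): shutter travel in m: 0 closed over the aperture, 0.045 fully open at its stop, sliding along the unit's +y (towards the knob). Friction about 2 N; it stays where it is left. Locked until the knob is turned.
- shutter_fin (a point): centre of the top edge of the shutter's upright steel fin, 80 mm above the bench: the fin is 30 mm along the unit's x, 10 mm thick along its y, 26 mm tall above the 4 mm plate (40 mm wide, 175 mm long, top face 54.5 mm above the bench). It moves with the shutter; closed it lies at unit y = -95 mm, open at -50 mm.
- aperture (a point): centre of the mouth of the round aperture, 17 mm in diameter, in the unit's top face 50 mm above the bench (unit x = 0, y = -75 mm). A straight well with vertical walls; the button is at the bottom of it. The shutter leaves it wholly clear when open by more than 39 mm.
- button (a joint): button travel in m: 0 up, 0.006 fully down. A spring pushes it back: 1.5 N to start, 5 N fully down.
- button_top (a point): centre of the button's top face, a 15 mm disc straight below the aperture, 28 mm above the bench when up (22 mm below the mouth), 22 mm when fully down; it moves with the button.
- stand: stylus stand fixed to the bench: foot 64 x 64 x 10 mm with an upright square block 34 x 34 mm, top 80 mm above the bench, with a vertical 8.5 mm hole. Origin: centre of the underside.
- stylus: loose stylus, 60 g, 130 mm long, standing upright in the stand (handle's shoulder on the block's top). Origin: the tip at the lower end; z along the stylus towards the handle. Round steel shaft 6 mm in diameter from z = 0 to 70 mm, square aluminium handle 14 x 14 mm from z = 70 to 130 mm, its sides along the body's x and y.
- stylus_grip (a point): middle of the stylus handle, 100 mm above its tip; axes as the stylus.
- v_block: loose steel V block 44 x 32 x 30 mm, bystander, origin at the centre of its underside
- tape_roll: loose roll of masking tape lying flat, 79 mm across, 19 mm high, bystander, origin at the centre of its underside
- tin: loose flat round tin, 48 mm across, 19 mm high, bystander, origin at the centre of its underside
Mind the look-alikes: they are no part of the job. What is shaped like the stylus but yellow is not meant.

How it is judged:
On the way, in this order (a step that is already met when the one before it is completed fails the run):
1. the knob is turned free while the shutter is still closed (value of joint knob above 1.2 rad and value of joint shutter below 0.006 m), for 0.1 s.
2. the shutter is slid fully open (value of joint shutter above 0.04 m), for 0.1 s.
3. the stylus is lifted clear of its stand by the gripper (height (world z) of stylus above 0.085 m and contact force between the fingers and stylus above 1 N), for 0.1 s.
4. the stylus, in the gripper, holds the button down (value of joint button above 0.0045 m and distance between stylus and button_top below 0.01 m and contact force between stylus and unit above 2 N and contact force between the fingers and stylus above 2 N and z of the grasp point in the frame of stylus below 0.135 m), for 0.5 s.
At the end, for the whole second after the job is handed in: Stylus presses the button over 4.5 of 6 mm (tip within 10 mm of its top centre, over 2 N), fingers grip the handle (over 2 N, tool point at most 5 mm above the handle), shutter open over 40 of 45 mm, knob above 1.0 rad, bystanders moved less than 20 mm (all of step 4 and value of joint shutter above 0.04 m and value of joint knob above 1 rad and distance of each of v_block, tape_roll, tin from where it was at the start of the episode below 0.02 m); the arm keeps its last pose, push and grip.
It fails at once if the V block is moved by 20 mm or more (distance of v_block from where it was at the start of the episode above 0.02 m).
It fails at once if the roll of tape is moved by 20 mm or more (distance of tape_roll from where it was at the start of the episode above 0.02 m).
It fails at once if the round tin is moved by 20 mm or more (distance of tin from where it was at the start of the episode above 0.02 m).
It also fails if it takes over 67 s, if anything falls off the work surface, if the arm or the gripper's body presses on something with over 40 N, if the wrist force passes 120 N, or if a joint passes its speed limit or range.

## Working session

There is one attempt and no reset: what is moved stays moved. The work goes in short steps, Python scripts to look and compute and a shell command to move; the robot and the scene stay as the last step left them, time stands still between calls to the robot, and variables do not carry over. Pictures are saved under pics/ and viewed, at most 10 in all, crops included, and the job is handed in when it is done.

```bash
mkdir -p pics; python3 - <<'E'
from station import ctrl
import cv2,numpy as np
np.set_printoptions(precision=4,suppress=True)
for n in("scene","top"):
    c=ctrl.camera(n); cv2.imwrite(f"pics/{n}0.png",c["img"]); print(n,c["intrinsics"],c["R"],c["t"])
o=ctrl.get_obs(); print({k:np.round(v,4) for k,v in o.items()})
E
```

```text
scene [[461.086    0.     320.9355]
 [  0.     461.086  238.56  ]
 [  0.       0.       1.    ]] [[-0.8944 -0.4469 -0.0186]
 [-0.2598  0.5528 -0.7918]
 [ 0.3641 -0.7034 -0.6105]] [0.4662 0.2185 0.7455]
top [[562.7932   0.     315.8423]
 [  0.     562.7932 239.5194]
 [  0.       0.       1.    ]] [[ 0.0285 -0.9995 -0.0145]
 [-0.9883 -0.026  -0.1505]
 [ 0.1501  0.0186 -0.9885]] [-0.0127  0.5564  1.1459]
{'time_s': np.float64(0.1), 'qpos': array([-1.3056,  0.3004,  1.5215, -0.    ,  1.3207, -0.0666]), 'joint_vel': array([ 0.0005, -0.0024, -0.0014, -0.0003,  0.0001, -0.0004]), 'tau': array([  0.0015, -53.2644, -35.3281,   0.071 ,   0.0236,  -0.0001]), 'ee_pos': array([ 0.1791, -0.5198,  0.2238]), 'eef_rot': array([-3.1406, -0.    ,  0.3318]), 'force': array([ 0.1092,  0.2669, -0.0013]), 'moment': array([-0.0042, -0.0122,  0.0166]), 'grip_force': np.float64(0.0), 'grip_width': np.float64(0.0937)}
```

View pics/scene0.png

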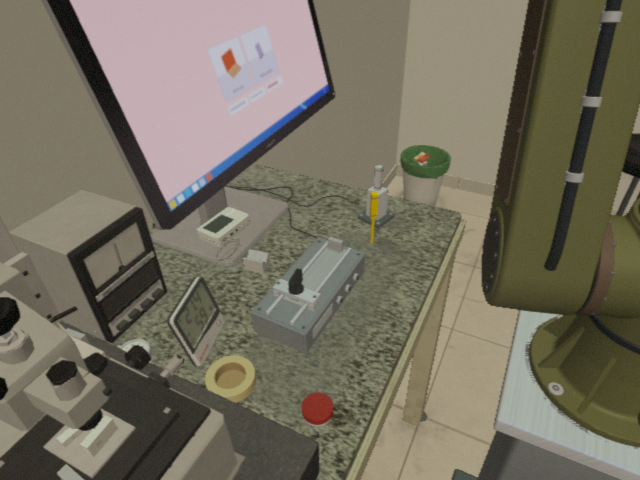

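View pics/top0.png

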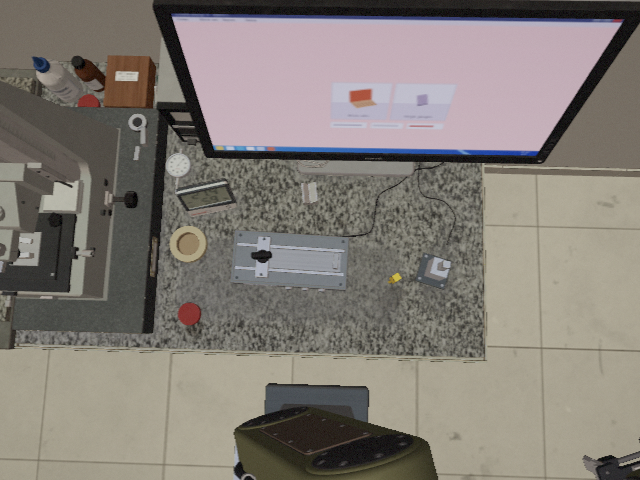

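The overview shows these pixels, given as top / scene:
- **Unit:** (290,262) / (310,290), with its knob at (261,256) / (296,282).
- **Stylus candidates:** the grey one is in the stand at (437,266) / (378,185). The yellow look-alike is at (396,278) / (374,215) and isn't meant, so I choose the grey one.
- **Bystanders (top):** tape (187,243), tin (190,313), V block (310,190).

Next is a close crop to check the choice.

```bash
python3 - <<'E'
import cv2,numpy as np
t=cv2.imread("pics/top0.png");s=cv2.imread("pics/scene0.png")
R=lambda im,x,y,w,h,f:cv2.resize(im[y:y+h,x:x+w],None,fx=f,fy=f,interpolation=cv2.INTER_CUBIC)
a=R(t,225,225,133,75,6)          # 798x450
cv2.imwrite("pics/c1.png",a)
b=R(t,380,240,80,60,5); c=R(s,340,150,80,110,5)
im=np.zeros((550,800,3),np.uint8); im[:300,:400]=b; im[:550,400:]=c
cv2.imwrite("pics/c2.png",im)
d=R(s,240,230,133,118,5); cv2.imwrite("pics/c3.png",d)
E
```

```text
(no output)
```

View pics/c1.png

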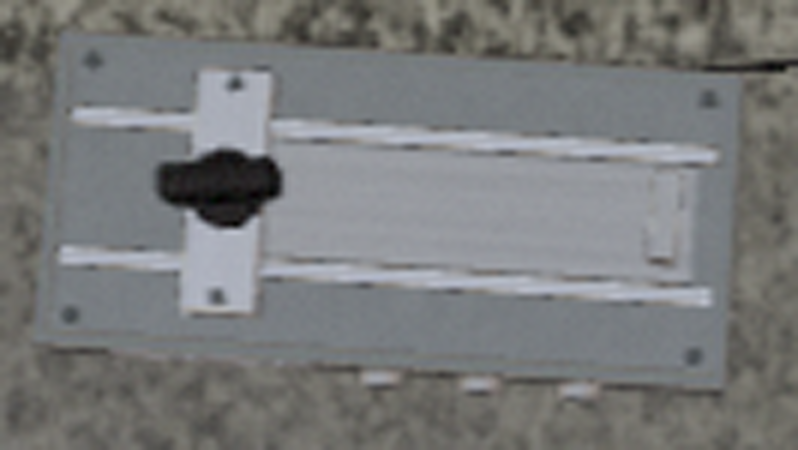

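View pics/c2.png

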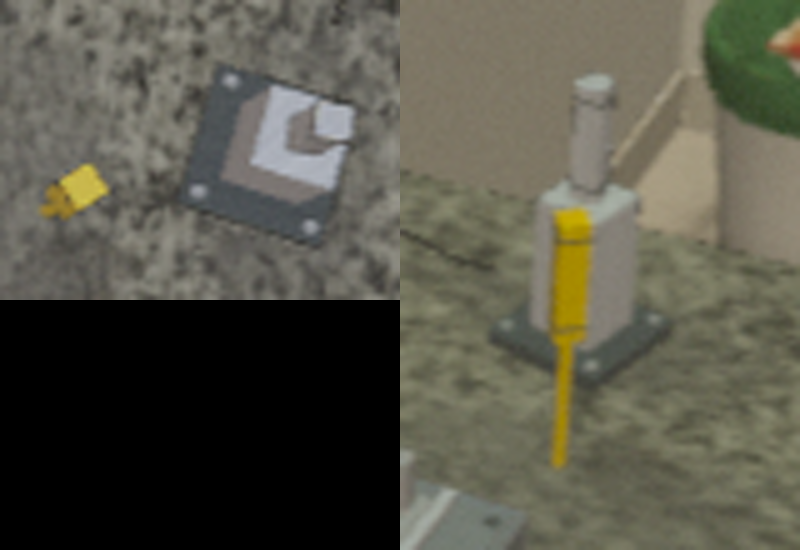

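View pics/c3.png

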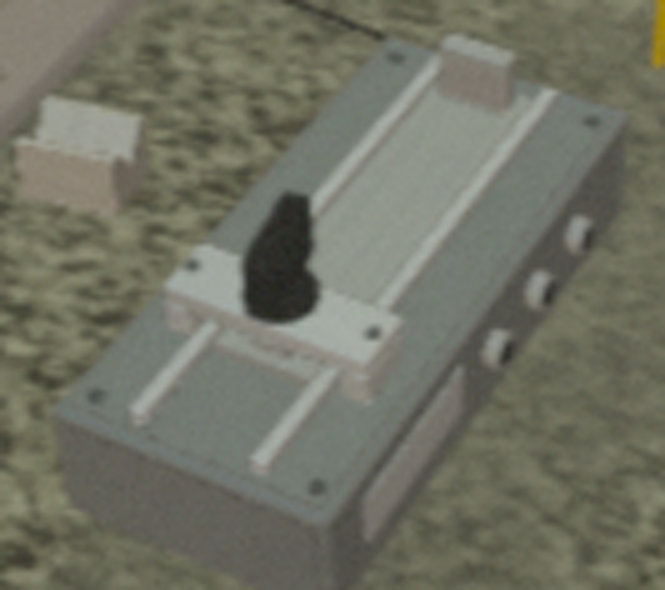

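The crop confirms the choice. The grey square-handled stylus sits in the stand, with its handle top at top (446.6,264.4) and scene (379,166.5). The yellow one stands free beside it. The shutter is closed, and the knob bar lies nearly along the unit's y axis.

```bash
cat > h.py <<'E'
import numpy as np
K={'s':np.array([[461.086,0,320.9355],[0,461.086,238.56],[0,0,1]]),'t':np.array([[562.7932,0,315.8423],[0,562.7932,239.5194],[0,0,1]])}
from station import ctrl
cam={k:ctrl.camera(n) for k,n in (('s','scene'),('t','top'))}
def proj(k,X):
    c=cam[k];p=(np.atleast_2d(X)@c["R"].T+c["t"])@c["intrinsics"].T;return p[:,:2]/p[:,2:]
def unproj(k,px,z):
    c=cam[k];px=np.atleast_2d(px);d=np.c_[px,np.ones(len(px))]@np.linalg.inv(c["intrinsics"]).T@c["R"];o=-c["R"].T@c["t"]
    return o+d*((z-o[2])/d[:,2])[:,None]
def crop(p,o,f):return (np.array(p,float)+.5)/f-.5+np.array(o)
E
python3 - <<'E'
from h import *
from scipy.optimize import least_squares
np.set_printoptions(precision=4,suppress=True)
ut=crop([(65,33),(740,75),(722,388),(38,345)],(225,225),6)
us=crop([(390,38),(625,115),(335,520),(62,412)],(240,230),5)
mt=np.array([(.055,.12,.05),(.055,-.12,.05),(-.055,-.12,.05),(-.055,.12,.05)])
ms=mt[[1,2,3,0]]
def fit(lst,g):
    def pose(p,m):
        c,s=np.cos(p[2]),np.sin(p[2]);return np.c_[c*m[:,0]-s*m[:,1]+p[0],s*m[:,0]+c*m[:,1]+p[1],m[:,2]]
    f=lambda p:np.concatenate([(proj(k,pose(p,m))-q).ravel() for k,m,q in lst])
    r=least_squares(f,g);print(r.x,r.fun);return r.x
print(unproj('t',ut,.05),unproj('s',us,.05))
g=[.45,0.05,0]
fit([('t',mt,ut)],g);fit([('s',ms,us)],g);u=fit([('t',mt,ut),('s',ms,us)],g)
c,s=np.cos(u[2]),np.sin(u[2])
for n,x,y in(("knob",0,.055),("fin",0,-.095),("fin open",0,-.05),("ap",0,-.075)):print(n,c*x-s*y+u[0],s*x+c*y+u[1])
b=unproj('t',crop([(158,183),(283,178)],(225,225),6),.106);print("bar",b,b.mean(0))
# stand
ft=crop([(222,65),(354,103),(322,243),(185,200)],(380,240),5);bt=crop([(270,85),(355,105),(335,190),(250,165)],(380,240),5)
sq=np.array([(1,1),(1,-1),(-1,-1),(-1,1)])
mf=np.c_[sq*.032,np.full(4,.01)];mb=np.c_[sq*.017,np.full(4,.08)];mh=np.c_[sq*.007,np.full(4,.14)]
ht=crop([(320,102),(356,107),(350,142),(313,137)],(380,240),5)
fit([('t',mf,ft)],[.45,-.27,0]);fit([('t',mb,bt)],[.45,-.27,0]);fit([('t',mh,ht)],[.45,-.27,0])
print("hs",unproj('s',crop([(195,85)],(340,150),5),.14), unproj('t',crop([(333,122)],(380,240),5),.14))
# handle mid bottom in scene
print("shoulder",unproj('s',crop([(187,188)],(340,150),5),.08))
print("yellow top z=.13",unproj('t',crop([(85,185)],(380,240),5),.13),unproj('s',crop([(172,218)],(340,150),5),.13), "tip",unproj('t',crop([(45,210)],(380,240),5),.0),unproj('s',crop([(160,465)],(340,150),5),0))
print("vblock",unproj('t',[(310,190)],.03),"cams",[-c["R"].T@c["t"] for c in cam.values()])
print("tape",unproj('t',[(187,243)],.019),"tin",unproj('t',[(190,313)],.019))
for z in(.1,.2,.3): print("mon",z,unproj('t',[(210,158),(548,162)],z)[:,:2].ravel())
E
```

```text
[[ 0.5709  0.1723  0.05  ]
 [ 0.5622 -0.0647  0.05  ]
 [ 0.4529 -0.0607  0.05  ]
 [ 0.4613  0.1762  0.05  ]] [[ 0.5607 -0.0654  0.05  ]
 [ 0.4526 -0.0602  0.05  ]
 [ 0.4591  0.175   0.05  ]
 [ 0.5673  0.1732  0.05  ]]
[ 0.5119  0.0558 -0.036 ] [-0.6723 -0.121   0.6789 -0.1165  0.7092  0.1914 -0.7269 -0.0036]
[ 0.5101  0.055  -0.0256] [-0.3856 -0.4261  0.8833 -0.88    0.0854  0.7473 -0.5442 -0.0519]
[ 0.5109  0.0553 -0.0302] [-0.6412  0.6728  0.7703  0.0243  1.1117  0.3552 -0.3893  0.8315 -0.4731
 -0.4274  0.6902 -0.7403 -0.7547  0.7186 -1.1678 -0.2662]
knob 0.5125212394051966 0.11028635338687356
fin 0.5079948901986855 -0.03964533826922934
fin open 0.5093527949606388 0.005334169227601528
ap 0.5085984034262203 -0.019654446048415618
bar [[0.5121 0.1297 0.106 ]
 [0.5148 0.0882 0.106 ]] [0.5134 0.1089 0.106 ]
[ 0.5018 -0.2515 -0.2567] [-0.9388 -0.8704  1.5571 -0.2113  0.5335  0.4266 -1.1559  0.6204]
[ 0.5015 -0.2508 -0.2375] [ 0.2502 -0.0135 -0.3533  0.3447 -0.2182 -0.4615  0.3221  0.136 ]
[ 0.5008 -0.251  -0.1497] [-0.1535 -0.2179 -0.0984  0.0572  0.0599  0.2206  0.1915 -0.0606]
hs [[ 0.4996 -0.2467  0.14  ]] [[ 0.5008 -0.2503  0.14  ]]
shoulder [[ 0.504  -0.2578  0.08  ]]
yellow top z=.13 [[ 0.4749 -0.1569  0.13  ]] [[ 0.474 -0.155  0.13 ]] tip [[ 0.4752 -0.1562  0.    ]] [[ 0.4732 -0.1567  0.    ]]
vblock [[0.6662 0.0185 0.03  ]] cams [array([0.2023, 0.6118, 0.6368]), array([ 0.3782, -0.0196,  1.2163])]
tape [[0.5451 0.2807 0.019 ]] tin [[0.3957 0.2648 0.019 ]]
mon 0.1 [ 0.7116  0.224   0.7198 -0.4668]
mon 0.2 [ 0.6817  0.2022  0.6892 -0.4267]
mon 0.3 [ 0.6518  0.1804  0.6586 -0.3867]
```

```bash
cat > go.py <<'E'
# go.py x y z yaw -> row in tool axes from current pose
import sys,numpy as np
from scipy.spatial.transform import Rotation as Ro
from station import ctrl
o=ctrl.get_obs();x,y,z,w=map(float,sys.argv[1:5])
R=Ro.from_euler('xyz',o["eef_rot"]);T=Ro.from_euler('xyz',[np.pi,0,w])
print("row cm/rad",np.round(R.inv().apply(np.array([x,y,z])-o["ee_pos"])*100,2),np.round((R.inv()*T).as_rotvec(),3),"pos",np.round(o["ee_pos"],4),"rot",np.round(o["eef_rot"],3),"t",o["time_s"],"F",np.round(o["force"],1),"q",np.round(o["qpos"],2))
E
python3 - <<'E'
from h import *
a,b=cam['t'],cam['s']
P=[c["intrinsics"]@np.c_[c["R"],c["t"]] for c in(a,b)]
import cv2
for p,q in (((210,158),(166,226)),((548,162),(335,95))):
    X=cv2.triangulatePoints(P[0],P[1],np.array(p,float),np.array(q,float)).ravel();X=X[:3]/X[3];print(X,proj('t',X),proj('s',X))
E
python3 go.py .513 .11 .22 1.64
```

```text
[0.68022205 0.20096945 0.21657719] [[208.81391687 156.15416542]] [[169.67429177 226.67470914]]
[ 0.68602764 -0.42109125  0.21331753] [[547.82070231 161.52378551]] [[335.54585749  95.07266651]]
row cm/rad [ 52.09 -48.68   0.42] [-0.    -0.    -1.308] pos [ 0.1791 -0.5199  0.224 ] rot [-3.141 -0.     0.332] t 0.3 F [-0.  -0.2  0.2] q [-1.31  0.3   1.52 -0.    1.32 -0.07]
```

```bash
python3 -m jog '[[26,-24,0,0,0,-0.65],[26,-24,0,0,0,-0.65],[26,-24,0,0,0,-0.65],[26,-24,0,0,0,-0.65],[26,-24,0,0,0,-0.65],[26,-24,0,0,0,-0.65],[26,-24,0,0,0,-0.65],[26,-24,0,0,0,-0.65]]' 100 20; python3 go.py .513 .11 .18 1.64
```

```text
time_s: 1.1
ee_pos: [0.3484, -0.2046, 0.2245]
eef_rot: [3.141, -0.001, 0.987]
force: [-0.9, -1.4, -0.7]
grip_width: 0.0939
grip_force: 0.0
row cm/rad [35.32 -3.61  4.47] [ 0.001 -0.    -0.653] pos [ 0.3484 -0.2046  0.2245] rot [ 3.141e+00 -1.000e-03  9.870e-01] t 1.1 F [-0.9 -1.4 -0.7] q [-0.62 -0.03  1.9   0.    1.28 -0.04]
```

```bash
python3 -m jog '[[35.3,-3.6,4.5,0,0,-0.653],[35.3,-3.6,4.5,0,0,-0.653],[35.3,-3.6,4.5,0,0,-0.653],[35.3,-3.6,4.5,0,0,-0.653],[35.3,-3.6,4.5,0,0,-0.653],[35.3,-3.6,4.5,0,0,-0.653],[35.3,-3.6,4.5,0,0,-0.653],[35.3,-3.6,4.5,0,0,-0.653]]' 55;python3 -m jog '[[0,0,0,0,0,0],[0,0,0,0,0,0]]'; python3 go.py .5128 .1098 .1 1.64
```

```text
time_s: 1.9
ee_pos: [0.514, 0.1083, 0.178]
eef_rot: [-3.14, -0.0, 1.638]
force: [0.3, -0.3, 0.5]
grip_width: 0.0517
grip_force: 0.0
time_s: 2.1
ee_pos: [0.5127, 0.104, 0.1793]
eef_rot: [-3.141, 0.0, 1.634]
force: [-0.0, 0.0, -0.7]
grip_width: 0.0519
grip_force: 0.0
row cm/rad [0.58 0.05 7.93] [-0.     0.    -0.006] pos [0.5127 0.104  0.1793] rot [-3.141  0.     1.634] t 2.1 F [-0.   0.  -0.7] q [ 0.13  0.28  1.65 -0.    1.21  0.07]
```

```bash
python3 -m jog '[[0.3,0,2,0,0,0],[0.5,0,4,0,0,0],[0.5,0,6,0,0,0],[0.5,0,7.2,0,0,0],[0.5,0,7.8,0,0,0],[0.5,0,7.9,0,0,0],[0.5,0,7.9,0,0,0]]';python3 go.py .5128 .1098 .1 1.64; python3 -m jog '[[0,0,0,0,0,0],[0,0,0,0,0,0],[0,0,0,0,0,0],[0,0,0,0,0,0],[0,0,0,0,0,0],[0,0,0,0,0,0],[0,0,0,0,0,0],[0,0,0,0,0,0]]' 0 15;python3 go.py .5128 .1098 .1 1.64
```

```text
time_s: 2.8
ee_pos: [0.513, 0.1099, 0.1009]
eef_rot: [3.141, -0.0, 1.634]
force: [0.5, 0.1, 0.0]
grip_width: 0.0519
grip_force: 0.0
row cm/rad [-0.   -0.02  0.09] [ 0.001 -0.    -0.006] pos [0.513  0.1099 0.1009] rot [ 3.141 -0.     1.634] t 2.8 F [0.5 0.1 0. ] q [0.14 0.38 1.72 0.   1.04 0.08]
time_s: 3.6
ee_pos: [0.5136, 0.1101, 0.1005]
eef_rot: [3.139, 0.0, 1.635]
force: [6.9, -0.7, -3.9]
grip_width: 0.0123
grip_force: 15.0
row cm/rad [-0.02 -0.08  0.04] [ 0.003  0.    -0.005] pos [0.5136 0.1101 0.1005] rot [3.139 0.    1.635] t 3.6 F [ 6.9 -0.7 -3.9] q [ 0.14  0.38  1.72 -0.    1.04  0.08]
```

```bash
python3 -m jog '[[0,0,0,0,0,-0.12],[0,0,0,0,0,-0.24],[0,0,0,0,0,-0.36],[0,0,0,0,0,-0.48],[0,0,0,0,0,-0.6],[0,0,0,0,0,-0.72],[0,0,0,0,0,-0.72]]' - 25;python3 -m jog '[[0,0,0,0,0,-0.12],[0,0,0,0,0,-0.24],[0,0,0,0,0,-0.36],[0,0,0,0,0,-0.48],[0,0,0,0,0,-0.58],[0,0,0,0,0,-0.64],[0,0,0,0,0,-0.64],[0,0,0,0,0,-0.64]]';python3 go.py .5128 .1098 .1 3.11; python3 -c "
from station import ctrl;print(ctrl.get_obs()['moment'])"
```

```text
time_s: 4.3
ee_pos: [0.5138, 0.1102, 0.1005]
eef_rot: [3.139, 0.002, 2.359]
force: [9.4, 0.8, -5.9]
grip_width: 0.0118
grip_force: 25.0
time_s: 5.1
ee_pos: [0.5139, 0.1104, 0.1005]
eef_rot: [3.14, 0.003, 2.995]
force: [10.2, 2.3, -7.4]
grip_width: 0.0119
grip_force: 25.0
row cm/rad [ 0.1  -0.07  0.05] [ 0.001  0.003 -0.115] pos [0.5139 0.1104 0.1005] rot [3.140e+00 3.000e-03 2.995e+00] t 5.1 F [10.2  2.3 -7.4] q [ 0.14  0.38  1.72  0.    1.04 -1.28]
[ 0.4529152  -2.00502492  0.03216593]
```

```bash
python3 -m jog '[[0,0,0,0,0,-0.03],[0,0,0,0,0,-0.06],[0,0,0,0,0,-0.09],[0,0,0,0,0,-0.09]]';python3 go.py .5128 .1098 .1 3.11; python3 -c "
from station import ctrl;print(ctrl.get_obs()['moment'])"
```

```text
time_s: 5.5
ee_pos: [0.5138, 0.1104, 0.1005]
eef_rot: [3.14, 0.003, 3.085]
force: [9.5, 2.7, -5.3]
grip_width: 0.0123
grip_force: 25.6
row cm/rad [ 0.1  -0.06  0.05] [ 0.001  0.003 -0.025] pos [0.5138 0.1104 0.1005] rot [3.140e+00 3.000e-03 3.085e+00] t 5.5 F [ 9.5  2.7 -5.3] q [ 0.14  0.38  1.72  0.    1.04 -1.37]
[ 0.53247081 -1.82997609 -0.4543243 ]
```

```bash
python3 -m jog '[[0,0,0,0,0,0],[0,0,0,0,0,0],[0,0,0,0,0,0],[0,0,-3,0,0,0],[0,0,-6,0,0,0],[0,0,-6,0,0,0],[0,0,-6,0,0,0]]' 55;python3 go.py .5090 -.0395 .15 3.11; python3 - <<'E'
from station import ctrl;import cv2
c=ctrl.camera("top")["img"];cv2.imwrite("pics/t1.png",cv2.resize(c[200:320,200:360],None,fx=5,fy=5,interpolation=cv2.INTER_CUBIC))
E
```

```text
time_s: 6.2
ee_pos: [0.5126, 0.1101, 0.1603]
eef_rot: [3.141, 0.001, 3.085]
force: [-0.8, 0.4, 0.2]
grip_width: 0.0515
grip_force: 0.0
row cm/rad [ -0.49 -14.96   1.03] [ 0.     0.001 -0.025] pos [0.5126 0.1101 0.1603] rot [3.141e+00 1.000e-03 3.085e+00] t 6.2 F [-0.8  0.4  0.2] q [ 0.14  0.31  1.67 -0.    1.17 -1.37]
```

```bash
python3 -m jog '[[-0.2,-3.5,0.5,0,0,0],[-0.4,-7.5,1,0,0,-0.025],[-0.5,-11.5,1,0,0,-0.025],[-0.5,-14,1,0,0,-0.025],[-0.5,-15,1,0,0,-0.025],[-0.5,-15,1,0,0,-0.025],[-0.5,-15,1,0,0,-0.025],[-0.5,-15,1,0,0,-0.025]]';python3 go.py .5090 -.0395 .078 3.11; python3 - <<'E'
from station import ctrl;import cv2
c=ctrl.camera("scene")["img"];cv2.imwrite("pics/s1.png",cv2.resize(c[220:340,220:380],None,fx=5,fy=5,interpolation=cv2.INTER_CUBIC))
E
```

```text
time_s: 7.05
ee_pos: [0.5091, -0.0388, 0.15]
eef_rot: [3.141, -0.0, 3.111]
force: [0.3, -0.5, -0.2]
grip_width: 0.0519
grip_force: 0.0
row cm/rad [ 0.01 -0.07  7.2 ] [ 0.    -0.     0.001] pos [ 0.5091 -0.0388  0.15  ] rot [ 3.141 -0.     3.111] t 7.05 F [ 0.3 -0.5 -0.2] q [-0.15  0.29  1.72  0.    1.14 -1.69]
```

View pics/s1.png

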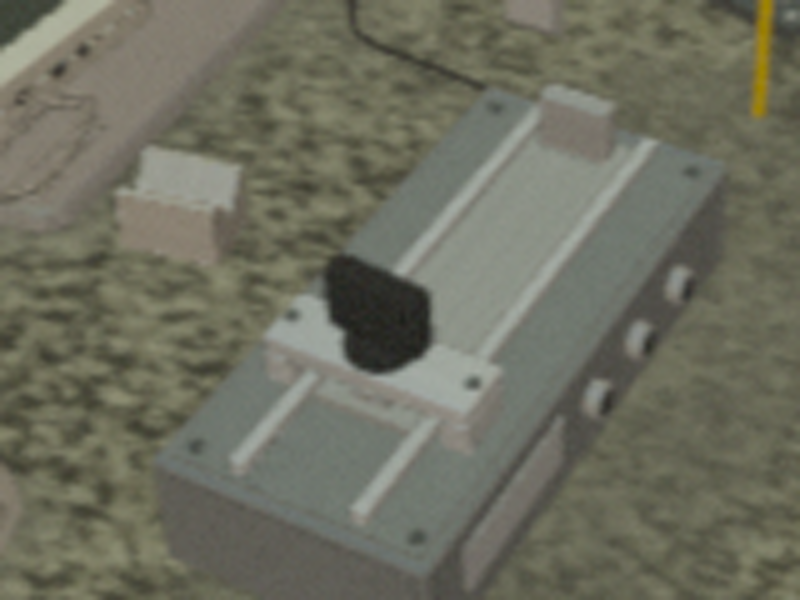

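The picture shows the knob bar now lying across the unit (crop (378,310)). The shutter is still closed, with its fin at (578,120) in the crop, so I'll go down onto the fin.

```bash
python3 -m jog '[[0,-0.05,2,0,0,0],[0,-0.05,4,0,0,0],[0,-0.05,6,0,0,0],[0,-0.05,7,0,0,0],[0,-0.05,7.2,0,0,0],[0,-0.05,7.2,0,0,0]]';python3 -m jog '[[0,0,0,0,0,0],[0,0,0,0,0,0],[0,0,0,0,0,0],[0,0,0,0,0,0],[0,0,0,0,0,0],[0,0,0,0,0,0],[0,0,0,0,0,0],[0,0,0,0,0,0]]' 0 15;python3 go.py .5104 .0065 .078 3.11
```

```text
time_s: 7.7
ee_pos: [0.5093, -0.0402, 0.0786]
eef_rot: [-3.142, 0.0, 3.11]
force: [0.6, 0.5, 0.5]
grip_width: 0.0514
grip_force: 0.0
time_s: 8.5
ee_pos: [0.5092, -0.0396, 0.0783]
eef_rot: [3.14, 0.0, 3.11]
force: [1.3, 7.6, 0.7]
grip_width: 0.01
grip_force: 15.0
row cm/rad [0.02 4.61 0.04] [ 0.001  0.    -0.   ] pos [ 0.5092 -0.0396  0.0783] rot [3.14 0.   3.11] t 8.5 F [1.3 7.6 0.7] q [-0.15  0.39  1.77  0.    0.98 -1.69]
```

```bash
python3 -m jog '[[0,0.7,0,0,0,0],[0,1.6,0,0,0,0],[0,2.6,0,0,0,0],[0,3.5,0,0,0,0],[0,4.1,0,0,0,0],[0,4.4,0,0,0,0],[0,4.5,0,0,0,0],[0,4.5,0,0,0,0]]' - 25;python3 go.py .5104 .0065 .078 3.11;python3 -m jog '[[0,0.1,0,0,0,0],[0,0.2,0,0,0,0],[0,0.2,0,0,0,0]]';python3 go.py .5104 .0065 .078 3.11
```

```text
time_s: 9.3
ee_pos: [0.5107, 0.0047, 0.0783]
eef_rot: [3.141, 0.001, 3.11]
force: [3.7, 1.9, 0.3]
grip_width: 0.0095
grip_force: 25.0
row cm/rad [0.04 0.17 0.03] [ 0.     0.001 -0.   ] pos [0.5107 0.0047 0.0783] rot [3.141e+00 1.000e-03 3.110e+00] t 9.3 F [3.7 1.9 0.3] q [-0.06  0.39  1.77  0.    0.98 -1.6 ]
time_s: 9.6
ee_pos: [0.5108, 0.0056, 0.0784]
eef_rot: [-3.14, 0.0, 3.11]
force: [4.0, -9.6, -0.5]
grip_width: 0.0099
grip_force: 25.0
row cm/rad [0.04 0.09 0.04] [-0.001  0.    -0.   ] pos [0.5108 0.0056 0.0784] rot [-3.14  0.    3.11] t 9.6 F [ 4.  -9.6 -0.5] q [-0.06  0.39  1.77 -0.    0.98 -1.6 ]
```

```bash
python3 -m jog '[[0,0,0,0,0,0],[0,0,0,0,0,0],[0,0,0,0,0,0],[0,0,-4,0,0,0],[0,0,-8,0,0,0],[0,0,-12,0,0,0],[0,0,-13,0,0,0],[0,0,-13,0,0,0]]' 55;python3 go.py .501 -.2505 .205 2.94
```

```text
time_s: 10.4
ee_pos: [0.5109, 0.0066, 0.2093]
eef_rot: [3.142, 0.002, 3.11]
force: [-0.8, 0.3, -1.0]
grip_width: 0.0517
grip_force: 0.0
row cm/rad [  0.18 -25.73   0.43] [0.    0.002 0.17 ] pos [0.5109 0.0066 0.2093] rot [3.142e+00 2.000e-03 3.110e+00] t 10.4 F [-0.8  0.3 -1. ] q [-0.06  0.22  1.65  0.    1.26 -1.6 ]
```

```bash
python3 -m jog '[[0.2,-4,0.4,0,0,0.05],[0.2,-9,0.4,0,0,0.1],[0.2,-14,0.4,0,0,0.17],[0.2,-19,0.4,0,0,0.17],[0.2,-23,0.4,0,0,0.17],[0.2,-25.2,0.4,0,0,0.17],[0.2,-25.8,0.4,0,0,0.17],[0.2,-25.8,0.4,0,0,0.17]]';python3 -m jog '[[0,0,0,0,0,0],[0,0,0,0,0,0]]';python3 go.py .501 -.2505 .11 2.94
python3 - <<'E'
from h import *
import cv2
t,s=cam['t']["img"],cam['s']["img"]
R=lambda im,x,y,w,h,f:cv2.resize(im[y:y+h,x:x+w],None,fx=f,fy=f,interpolation=cv2.INTER_CUBIC)
cv2.imwrite("pics/u2.png",np.vstack([R(t,290,230,80,30,10)[:, :800],R(s,290,225,80,30,10)]))
cv2.imwrite("pics/w2.png",np.hstack([R(t,380,215,80,110,5),R(s,335,110,80,110,5)]))
E
```

```text
time_s: 11.2
ee_pos: [0.4999, -0.2512, 0.2026]
eef_rot: [3.141, -0.002, 2.939]
force: [-0.5, 0.3, -0.5]
grip_width: 0.0516
grip_force: 0.0
time_s: 11.4
ee_pos: [0.5006, -0.25, 0.204]
eef_rot: [3.141, -0.0, 2.941]
force: [-0.3, 0.4, -0.4]
grip_width: 0.0514
grip_force: 0.0
row cm/rad [-0.06 -0.04  9.4 ] [ 0.    -0.     0.001] pos [ 0.5006 -0.25    0.204 ] rot [ 3.141 -0.     2.941] t 11.4 F [-0.3  0.4 -0.4] q [-0.53  0.34  1.52  0.    1.29 -1.9 ]
```

View pics/u2.png

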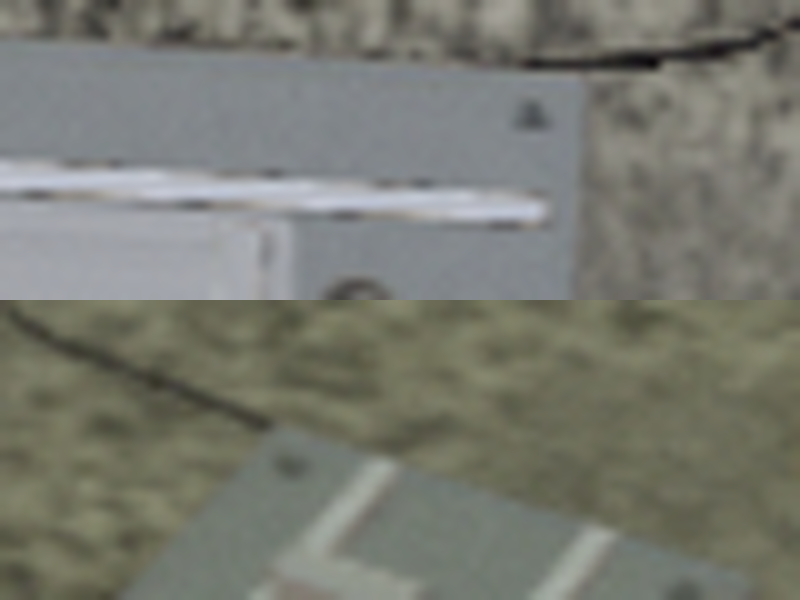

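View pics/w2.png

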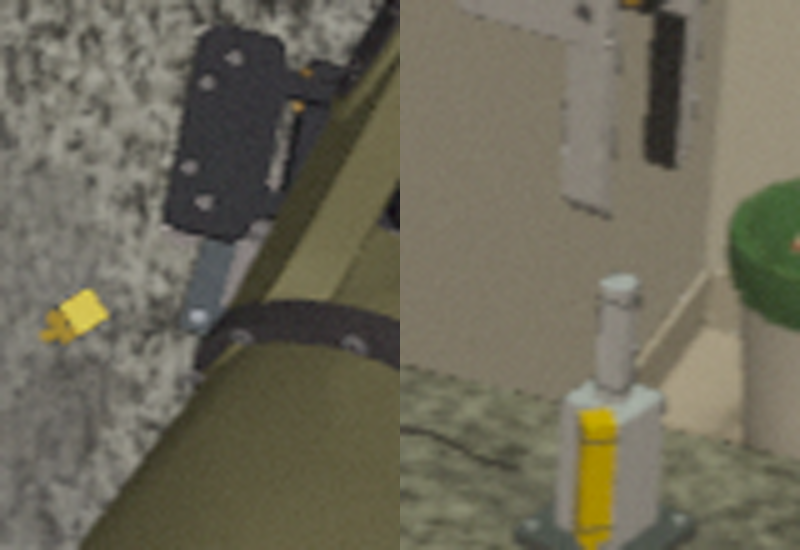

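The shutter is open and the aperture ring is visible (u2 (358,290), about top px (325.5,259)). The open fingers straddle the grey stylus (w2 (628,185) above the handle top at (620,285)). I'll grasp it and measure the aperture ring numerically.

```bash
python3 -m jog '[[0,0,2,0,0,0],[0,0,4.5,0,0,0],[0,0,7,0,0,0],[0,0,8.8,0,0,0],[0,0,9.5,0,0,0],[0,0,9.6,0,0,0],[0,0,9.6,0,0,0]]';python3 -m jog '[[0,0,0,0,0,0],[0,0,0,0,0,0],[0,0,0,0,0,0],[0,0,0,0,0,0],[0,0,0,0,0,0],[0,0,0,0,0,0],[0,0,0,0,0,0],[0,0,0,0,0,0]]' 0 15;python3 go.py .51 -.0195 .26 3.11
python3 - <<'E'
from h import *
import cv2
t=cam['t']["img"];g=cv2.cvtColor(t,cv2.COLOR_BGR2GRAY)
np.set_printoptions(linewidth=200)
x0,y0=314,250
print(g[y0:y0+22,x0:x0+24])
print(proj('t',[[.51,-.0195,.05]]))
E
```

```text
time_s: 12.2
ee_pos: [0.5008, -0.2512, 0.1091]
eef_rot: [-3.141, 0.001, 2.94]
force: [0.3, -1.2, -0.1]
grip_width: 0.0518
grip_force: 0.0
time_s: 13.0
ee_pos: [0.5004, -0.2513, 0.1083]
eef_rot: [-3.142, 0.0, 2.94]
force: [-0.4, 0.2, 1.3]
grip_width: 0.0141
grip_force: 15.0
row cm/rad [  3.71  22.9  -15.17] [-0.    0.   -0.17] pos [ 0.5004 -0.2513  0.1083] rot [-3.142  0.     2.94 ] t 13.0 F [-0.4  0.2  1.3] q [-0.53  0.44  1.61  0.    1.09 -1.9 ]
[[147 160 170 175 175 176 189 196 195 191 188 188 188 189 187 186 185 187 187 186 185 186 186 185]
 [157 152 149 151 139 127 130 129 130 111 103 106 131 140 139 142 151 160 172 179 176 188 194 195]
 [157 157 164 165 165 139 130 133 134 135 134 133 134 134 135 136 134 133 134 135 131 128 126 129]
 [168 171 151 159 169 148 136 135 132 134 134 134 132 132 133 132 134 133 133 136 135 134 135 134]
 [169 169 141 154 165 147 136 135 135 134 135 133 132 135 133 133 134 135 132 134 135 134 136 136]
 [168 169 135 149 163 146 134 133 136 134 137 135 129 131 132 134 132 135 137 136 135 135 136 134]
 [170 164 142 157 161 145 136 134 135 132 135 133 133 1
[... 859 characters left out ...]
36 136 134 127 125 160 183 189 171 143 133 137 135 132 131 134 134 134 134]
 [169 143 150 161 150 138 136 135 133 130 127 122 125 130 132 132 133 133 134 132 134 133 134 134]
 [104 107 150 163 141 131 136 135 134 136 136 133 135 134 135 132 133 134 133 132 135 137 137 137]
 [166 167 168 168 148 135 135 133 133 131 138 136 134 135 134 135 137 135 132 134 132 135 133 134]
 [167 168 166 167 149 135 136 135 135 137 134 134 133 135 136 136 138 134 132 133 134 132 135 133]
 [144 153 158 155 142 134 133 136 138 135 138 136 134 135 135 135 135 136 134 134 132 132 135 136]
 [171 165 168 158 145 131 132 133 130 115 105 125 135 133 136 137 135 136 137 136 132 135 133 131]]
[[325.72103937 261.27446464]]
```

```bash
python3 -m jog '[[0,0,-1,0,0,0],[0,0,-3,0,0,0],[0,0,-6,0,0,0],[0,0,-9,0,0,0],[0,0,-12,0,0,0],[0,0,-14.5,0,0,0],[0,0,-15.2,0,0,0],[0,0,-15.2,0,0,0]]' - 30;python3 go.py .5098 -.0193 .26 3.11
```

```text
time_s: 13.9
ee_pos: [0.5005, -0.2513, 0.2609]
eef_rot: [-3.141, 0.001, 2.94]
force: [-0.1, 0.6, -1.5]
grip_width: 0.0141
grip_force: 30.0
row cm/rad [ 3.74 22.92  0.07] [-0.001  0.001 -0.17 ] pos [ 0.5005 -0.2513  0.2609] rot [-3.141e+00  1.000e-03  2.940e+00] t 13.9 F [-0.1  0.6 -1.5] q [-0.53  0.3   1.44  0.    1.4  -1.9 ]
```

```bash
python3 -m jog '[[0.5,3,0,0,0,-0.02],[1.1,7,0,0,0,-0.05],[1.8,11,0,0,0,-0.08],[2.4,15,0,0,0,-0.11],[3,18.5,0,0,0,-0.14],[3.5,21.3,0,0,0,-0.16],[3.7,22.7,0,0,0,-0.17],[3.7,22.9,0,0,0,-0.17]]';python3 -m jog '[[0,0,0.5,0,0,0],[0,0,2,0,0,0],[0,0,4,0,0,0],[0,0,6,0,0,0],[0,0,8,0,0,0],[0,0,9,0,0,0],[0,0,9.2,0,0,0],[0,0,9.2,0,0,0]]';python3 go.py .5098 -.0193 .126 3.11
python3 - <<'E'
from h import *
import cv2
t,s=cam['t']["img"],cam['s']["img"]
R=lambda im,x,y,w,h,f:cv2.resize(im[y:y+h,x:x+w],None,fx=f,fy=f,interpolation=cv2.INTER_CUBIC)
cv2.imwrite("pics/u3.png",np.hstack([R(t,290,225,66,90,6),R(s,296,200,66,90,6)]))
print(proj('s',[[.5098,-.0193,.05],[.5098,-.0193,.068]]))
E
```

```text
time_s: 14.7
ee_pos: [0.5099, -0.0186, 0.2593]
eef_rot: [3.141, -0.001, 3.111]
force: [-0.4, -0.6, -0.7]
grip_width: 0.0139
grip_force: 30.0
time_s: 15.5
ee_pos: [0.5102, -0.02, 0.1685]
eef_rot: [-3.142, 0.0, 3.109]
force: [0.1, -0.0, 0.0]
grip_width: 0.0138
grip_force: 30.0
row cm/rad [0.04 0.07 4.25] [-0.     0.    -0.001] pos [ 0.5102 -0.02    0.1685] rot [-3.142  0.     3.109] t 15.5 F [ 0.1 -0.   0. ] q [-0.11  0.27  1.7  -0.    1.18 -1.65]
[[329.96407877 256.64166868]
 [329.90328255 249.58539159]]
```

View pics/u3.png

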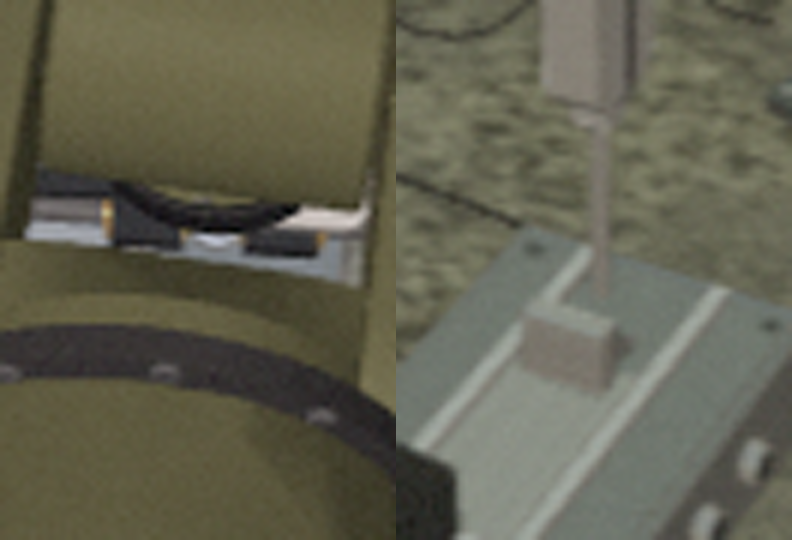

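The tip is at scene px (330.1,249.2), where the predicted pixel for over the aperture is (329.9,248.7). It's centred and upright, so I'll lower it.

```bash
python3 -m jog '[[0,0.05,0.7,0,0,0],[0,0.05,1.6,0,0,0],[0,0.05,2.5,0,0,0],[0,0.05,3.3,0,0,0],[0,0.05,3.8,0,0,0],[0,0.05,4,0,0,0],[0,0.05,4,0,0,0]]' - 40;python3 -m jog '[[0,0,0.2,0,0,0],[0,0,0.4,0,0,0],[0,0,0.5,0,0,0],[0,0,0.6,0,0,0],[0,0,0.7,0,0,0],[0,0,0.7,0,0,0],[0,0,0.7,0,0,0]]';python3 go.py .5098 -.0193 .1203 3.11
```

```text
time_s: 16.3
ee_pos: [0.51, -0.019, 0.128]
eef_rot: [3.142, -0.0, 3.11]
force: [0.6, 0.2, -0.3]
grip_width: 0.0138
grip_force: 40.0
time_s: 17.0
ee_pos: [0.5103, -0.019, 0.1215]
eef_rot: [3.142, 0.001, 3.11]
force: [1.6, 0.2, 3.0]
grip_width: 0.0138
grip_force: 40.0
row cm/rad [ 0.05 -0.03  0.12] [ 0.     0.001 -0.   ] pos [ 0.5103 -0.019   0.1215] rot [3.142e+00 1.000e-03 3.110e+00] t 17.0 F [1.6 0.2 3. ] q [-0.11  0.33  1.74  0.    1.07 -1.65]
```

```bash
for i in 1 ; do python3 -m jog '[[0,0,0.1,0,0,0],[0,0,0.1,0,0,0],[0,0,0.2,0,0,0],[0,0,0.2,0,0,0],[0,0,0.2,0,0,0]]'; done; python3 -m jog '[[0,0,0.1,0,0,0],[0,0,0.1,0,0,0],[0,0,0.1,0,0,0]]'
```

```text
time_s: 17.5
ee_pos: [0.5104, -0.019, 0.12]
eef_rot: [-3.142, 0.001, 3.11]
force: [-0.9, -0.5, 10.9]
grip_width: 0.0138
grip_force: 40.0
time_s: 17.8
ee_pos: [0.5105, -0.019, 0.1196]
eef_rot: [-3.141, 0.002, 3.11]
force: [-2.4, -0.1, 19.3]
grip_width: 0.0143
grip_force: 40.0
```

```bash
python3 -m jog '[[0,0,-0.05,0,0,0],[0,0,-0.05,0,0,0],[0,0,-0.05,0,0,0],[0,0,-0.05,0,0,0],[0,0,-0.05,0,0,0],[0,0,-0.05,0,0,0],[0,0,-0.05,0,0,0],[0,0,-0.05,0,0,0]]' - 50; python3 - <<'E'
from h import *
import cv2
s=cam['s']["img"]
cv2.imwrite("pics/u4.png",cv2.resize(s[190:340,250:450],None,fx=4,fy=4,interpolation=cv2.INTER_CUBIC))
E
```

```text
time_s: 18.6
ee_pos: [0.5105, -0.019, 0.1198]
eef_rot: [-3.141, 0.001, 3.11]
force: [-1.6, -0.0, 14.1]
grip_width: 0.0135
grip_force: 50.0
```

View pics/u4.png

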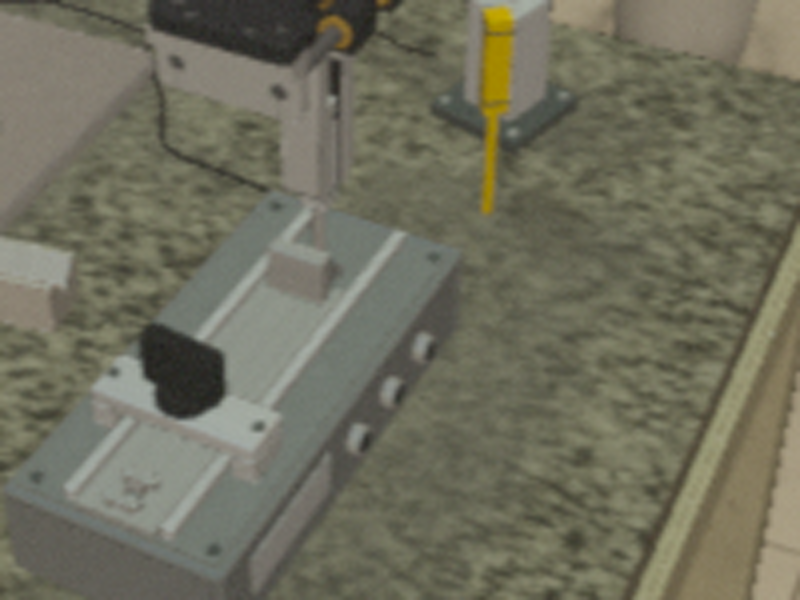

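The stylus is in the well behind the open fin at (318,215), and the knob bar lies across the unit at (183,370). The press force is steady at 14 N, so I'll hand in.

```bash
python3 -c "
from station import ctrl
print(ctrl.hand_in())"
```

```text
the job is handed in; nothing more can be done
None
```

I handed the job in at about 19 s of the 67 s, and no verdict came back: knob at its stop, shutter fully open, stylus gripped by its handle and holding the button at its bottom stop with about 14 N, bystanders untouched.

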